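# Line the spray cans up by height on the shop's display board

### The arm

A 6-joint arm with a two-finger parallel gripper is mounted at the origin on the work surface. World frame = base frame: x ahead of the robot, y to its left, z up, the work surface at z = 0. Lengths are in m, angles in rad, forces in N, time in s.
With the tool pointing down it reaches from about 0.225 to 0.875 m from the base axis. Payload 3.4 kg.
Tool frame: the origin (TCP) lies at the very end of the fingers, on their centre line; the grasp point (between the pads) lies 19 mm behind it; z points along the fingers, y is the line along which they close (so a half turn about z gives the same grasp; the last joint's range is limited). The gripper opens to 85 mm and grips with 20 to 120 N. Pads are 22 mm wide; open, the fingers measure 114 mm over their backs; the gripper's body (76 mm by 85 mm) begins 54 mm behind the grasp point. The pads swing forward as they close: fully open they stand 13 mm farther back than shut.
Start: joints at [-1.29, 0.276, 1.505, -0, 1.361, -0.121], TCP at [0.225, -0.529, 0.231] pointing down, gripper open.
Joint ranges: [-2.89, 2.89], [-0.75, 2.08], [0.22, 2.7], [-1.18, 4.32], [0.11, 2.71], [-2.7, 2.7]. Speed limits (rad/s): [2.57, 2.57, 3.14, 3.14, 3.14, 3.14].

### API

Orientations are given as a unit quaternion [w, x, y, z].
In Python, from rig import manip gives the robot as it stands. The module is installed in compiled form; this text tells all that it offers.
- The arm moves only by the tool play_rows, never from a script. Its argument "motion" is a list of rows, each a list of 5 numbers: the shift along the tool's x, y, z in units of 40 mm (1.0 is 40 mm), then the turn about the tool's z in units of 10 degrees (1.0 is 10 degrees), then the finger opening in mm, from 0 to 85.4. A call has 1 to 5 rows; each row is the pose to reach, as a shift and turn from the pose commanded when the call began, along the tool's axes at that moment; what a row does not reach only later rows make up. A row lasts 1/8 s, in which the tool goes at most 62.5 mm and 10.7 degrees, less where a joint would pass 70% of its speed; a pose out of reach is approached as far as the arm can. A call with a gripper value outside its range is refused whole. The fingers move at their own pace and stop on an object; "newtons" is the grip in N (left out, the last holds). Time passes only in rows, so rows that repeat a pose let the fingers close. It gives the time, the measured TCP pose, the force, the opening and the grip force at its end, in the units of the state.
- manip.get_state(): the state, without advancing time (a new reading comes with each control period).
- manip.get_image(name): name is "scene" or "top" or "wrist"; returns a dict with "img" (384x512x3 uint8, red, green, blue), "range_z" (384x512 float32, m along the optical axis (not along the pixel's ray), 0 where there is no reading), "fx", "fy", "cx", "cy" (pixels), "R" (3x3) and "t" (3): a world point X has camera coordinates R X + t. Camera axes: x right, y down, z forward; pixel columns grow to the right and rows downward; lengths in m; the calibration is good to about 2 mm. A picture is of the moment at which its call begins.
- manip.sign_off(): hands the job in; it is judged then, once.
The state is a dict: "clock": time; "qpos": joint angles; "qd": joint speeds; "effort": joint torques, N m; "position": TCP position; "ee_rot": TCP orientation; "contact_force": force on the tool from outside, world axes, zero at the start; "moment": the same for the moment, N m; "width": finger opening in m; "gripper_force": force on a finger pad.
Only numpy, scipy, OpenCV 4.12 (cv2) and the standard library are available. Lean on these libraries where they do the work, as an engineer would, in place of code of your own. Each camera call takes 0.05 s, during which the arm holds its last target. There are 200 camera calls.

### The job

Put the four spray cans on the display board, one in the middle of each black mark, in order of height: the tallest on the mark next to the red post, then ever shorter towards the other end. Keep the cans upright, set each one down gently without dropping it, let go of them all, and leave the carton and the tape roll where they are.

Things in the scene. Friction and masses are not known exactly. Their poses are not given: they have to be found in the camera images.
- can_yellow: Loose bright yellow spray can with a cap of the same colour, straight-sided, 52 mm in diameter and 170 mm tall, standing upright on the counter (z = 0) at the start, 0.1 to 0.6 kg. Origin: centre of its underside; z up along the can.
- can_blue: Loose blue spray can with a cap of the same colour, straight-sided, 52 mm in diameter and 140 mm tall, standing upright on the counter (z = 0) at the start, 0.1 to 0.6 kg. Origin: centre of its underside; z up along the can.
- can_white: Loose white spray can with a cap of the same colour, straight-sided, 52 mm in diameter and 110 mm tall, standing upright on the counter (z = 0) at the start, 0.1 to 0.6 kg. Origin: centre of its underside; z up along the can.
- can_green: Loose green spray can with a cap of the same colour, straight-sided, 52 mm in diameter and 80 mm tall, standing upright on the counter (z = 0) at the start, 0.1 to 0.6 kg. Origin: centre of its underside; z up along the can.
- mark_a: One of four identical round black marks, 70 mm in diameter and 3 mm thick, fixed on a pale wooden display board (90 mm wide, 480 mm long, 20 mm thick, lying on the counter and fixed). The four stand in one straight row along the board, 100 mm apart; the letters do not follow the row. Origin: centre of the mark's underside, so a can stands 3 mm above it (23 mm above the counter).
- mark_b: One of four identical round black marks, 70 mm in diameter and 3 mm thick, fixed on a pale wooden display board (90 mm wide, 480 mm long, 20 mm thick, lying on the counter and fixed). The four stand in one straight row along the board, 100 mm apart; the letters do not follow the row. Origin: centre of the mark's underside, so a can stands 3 mm above it (23 mm above the counter).
- mark_c: One of four identical round black marks, 70 mm in diameter and 3 mm thick, fixed on a pale wooden display board (90 mm wide, 480 mm long, 20 mm thick, lying on the counter and fixed). The four stand in one straight row along the board, 100 mm apart; the letters do not follow the row. Origin: centre of the mark's underside, so a can stands 3 mm above it (23 mm above the counter).
- mark_d: One of four identical round black marks, 70 mm in diameter and 3 mm thick, fixed on a pale wooden display board (90 mm wide, 480 mm long, 20 mm thick, lying on the counter and fixed). The four stand in one straight row along the board, 100 mm apart; the letters do not follow the row. Origin: centre of the mark's underside, so a can stands 3 mm above it (23 mm above the counter).
- post_red: Red post, 28 mm in diameter and 45 mm tall, fixed on the board at one end of the row, 67 mm beyond the centre of the end mark and in line with the row (a like grey post stands at the other end). Origin: centre of its underside, on the board.
- carton: Bystander: small cardboard carton with a green band, 90 x 70 x 60 mm, loose on the counter at the robot's left. Origin: centre of its underside.
- tape: Bystander: orange roll of tape lying flat, 96 mm across and 40 mm high, loose on the counter at the robot's right. Origin: centre of its underside.
Things that resemble listed ones, but are neither listed nor needed, are in the scene too. Leave any purple look-alike of the can_white alone. Of the things shaped like the can_blue, the blue one is meant.

How it is judged:
By the outcome, as a careful person would: the job done as asked, in the order asked, and still so for the second after the job is handed in, with the robot touching nothing.
It also fails if it takes over 102 s, if anything falls off the work surface, if the arm or the gripper's body presses on something with over 40 N, if the wrist force passes 120 N, or if a joint passes its speed limit or range.

## Working session

There is one attempt and no reset: what is moved stays moved. The work goes in short steps, Python scripts to look and compute and a tool call to move; the robot and the scene stay as the last step left them, time stands still between calls to the robot, and variables do not carry over. Pictures are saved under pics/ and viewed, at most 14 in all, crops included, and the job is handed in when it is done.

Besides the shell and the picture viewer there is one more tool, called after "Call:" by a JSON object that holds its "method" and its "body", one argument or row to a line. play_rows: Moves the arm, as the interface text tells. Its arguments: {"type":"object","properties":{"motion":{"type":"array","items":{"type":"array","items":{"type":"number"}}},"newtons":{"type":"number"}},"required":["motion"]}

```bash
mkdir -p pics; python3 - <<'E'
from rig import manip
import cv2,numpy as np,pickle
d={}
for n in("scene","top"):
    d[n]=manip.get_image(n); cv2.imwrite(f"pics/{n}0.png",cv2.cvtColor(d[n]["img"],cv2.COLOR_RGB2BGR))
    k=d[n];print(n,k["fx"],k["cx"],k["cy"],(-k["R"].T@k["t"]).round(3),k["R"].round(3).tolist())
pickle.dump(d,open("d0.pkl","wb"))
print(manip.get_state())
E
```

```text
scene 390.03085231137385 258.4842595210131 195.81590498584117 [0.987 0.884 0.716] [[-0.88, 0.475, 0.02], [0.246, 0.491, -0.836], [-0.407, -0.73, -0.549]]
top 421.7715716960451 256.2084194280336 193.5333440740093 [ 0.276 -0.004  1.178] [[0.006, -1.0, -0.011], [-0.981, -0.004, -0.195], [0.195, 0.012, -0.981]]
{'clock': 0.1, 'qpos': array([-1.29001286e+00,  2.76531323e-01,  1.50600190e+00,  6.16694893e-06,
        1.36072339e+00, -1.20980006e-01]), 'qd': array([ 0.00068867, -0.00059089, -0.00243324, -0.00032725,  0.00161999,
        0.00126734]), 'effort': array([ 4.72522097e-04, -4.17703235e+01, -2.46403027e+01, -2.22628573e-04,
        5.84250127e-03, -2.31860594e-05]), 'position': array([ 0.2247239 , -0.52875028,  0.23052832]), 'ee_rot': array([-8.29563442e-04,  9.79890812e-01,  1.99532713e-01, -6.34001729e-05]), 'contact_force': array([ 0.43492546, -0.07358387, -0.36285164]), 'moment': array([0.00089994, 0.04170833, 0.02277908]), 'gripper_force': 0.0, 'width': 0.0855136642750632}
```

View pics/top0.png

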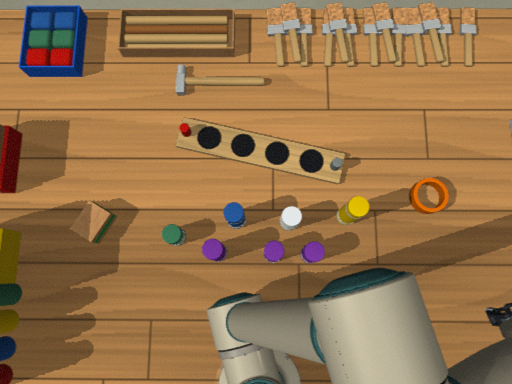

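View pics/scene0.png

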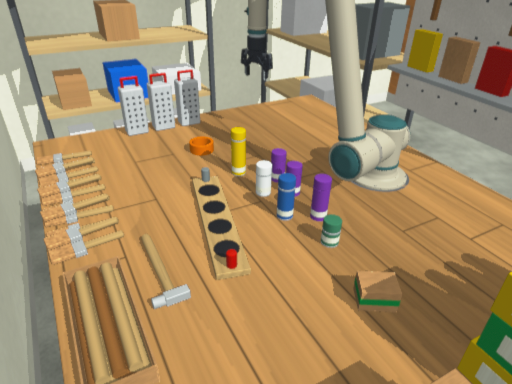

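The top view shows the cans at these pixels: green (173,234), blue (235,214), white (291,217) and yellow (355,208). The three purple look-alikes are at (213,250), (274,251) and (313,252). The marks run from (209,137) to (311,161), with the red post at (185,129) and the grey post at (337,163). In the scene view the red post is at (232,260), blue at (286,197), white at (263,178), green at (331,230) and yellow at (238,150).

Next I'll measure these and confirm them in an enlarged crop.

```bash
cat >h.py <<'E'
import cv2,numpy as np
H=dict(yellow=.17,blue=.14,white=.11,green=.08)
RNG=dict(yellow=((22,150,120),(34,255,255)),blue=((100,140,60),(118,255,255)),white=((0,0,150),(179,50,255)),green=((65,90,40),(90,255,255)),purple=((128,90,50),(150,255,255)),red=((0,200,80),(5,255,255)),black=((0,0,0),(179,255,45)))
def ray(k,u,v,z):
    d=k["R"].T@np.array([(u-k["cx"])/k["fx"],(v-k["cy"])/k["fy"],1]);c=-k["R"].T@k["t"]
    return c+d*(z-c[2])/d[2]
def pts(k):
    v,u=np.mgrid[:384,:512];z=k["range_z"]
    P=np.stack([(u-k["cx"])/k["fx"]*z,(v-k["cy"])/k["fy"]*z,z],-1)-k["t"]
    return P@k["R"]
def blobs(k,c,zlo,zhi,box,amin=15):
    P=pts(k);m=cv2.inRange(cv2.cvtColor(k["img"],cv2.COLOR_RGB2HSV),*[np.array(x,np.uint8) for x in RNG[c]])
    m&=((P[...,2]>zlo)&(P[...,2]<zhi)&(k["range_z"]>0)).astype(np.uint8)*255
    b=np.zeros_like(m);x0,y0,x1,y1=box;b[y0:y1,x0:x1]=255;m&=b
    n,l,s,ce=cv2.connectedComponentsWithStats(m)
    return [(s[i,4],s[i,2:4],ce[i],np.median(P[l==i],0)) for i in range(1,n) if s[i,4]>=amin]
E
python3 - <<'E'
import pickle,cv2,numpy as np
from h import *
k=pickle.load(open("d0.pkl","rb"))["top"]
B=(110,100,400,270)
for c in H:
    for a,wh,ce,p in blobs(k,c,H[c]-.008,H[c]+.012,B): print(c,a,wh,ce.round(1),p.round(3),ray(k,*ce,H[c]).round(4))
for a,wh,ce,p in blobs(k,"purple",.06,.2,B): print("purple",a,wh,ce.round(1),p.round(3),ray(k,*ce,p[2]).round(4))
for a,wh,ce,p in blobs(k,"red",.02,.09,B,4): print("red",a,wh,ce.round(1),p.round(3))
for a,wh,ce,p in blobs(k,"black",.005,.04,(150,100,350,185),100): print("mark",a,wh,ce.round(1),p.round(3),ray(k,*ce,.023).round(4))
c=cv2.resize(k["img"][110:270,140:400],None,fx=3,fy=3,interpolation=cv2.INTER_CUBIC);cv2.imwrite("pics/crop.png",c[...,::-1])
E
```

```text
yellow 349 [21 21] [358.1 206.1] [ 0.447 -0.238  0.171] [ 0.4467 -0.2378  0.17  ]
blue 312 [20 20] [233.4 212.5] [0.434 0.066 0.141] [0.4343 0.0654 0.14  ]
white 313 [20 20] [291.4 215.7] [ 0.431 -0.08   0.111] [ 0.4312 -0.0809  0.11  ]
green 290 [20 19] [171.6 233.8] [0.386 0.23  0.081] [0.3866 0.23   0.08  ]
purple 389 [24 22] [213.4 249.6] [0.344 0.113 0.141] [0.3423 0.1128 0.1405]
purple 330 [20 21] [273.6 250.7] [ 0.342 -0.036  0.111] [ 0.3423 -0.0353  0.1107]
purple 346 [22 20] [313.3 251.6] [ 0.34  -0.135  0.111] [ 0.3405 -0.1348  0.1106]
red 89 [11 13] [184.5 128.9] [0.679 0.211 0.065]
mark 380 [22 21] [208.7 137.2] [0.67  0.147 0.024] [0.6704 0.1479 0.023 ]
mark 377 [22 21] [242.5 144.9] [0.647 0.049 0.024] [0.6474 0.0503 0.023 ]
mark 380 [22 22] [276.6 152.7] [ 0.624 -0.048  0.024] [ 0.6246 -0.047   0.023 ]
mark 390 [23 22] [311.  160.5] [ 0.602 -0.144  0.024] [ 0.6018 -0.1443  0.023 ]
```

View pics/crop.png

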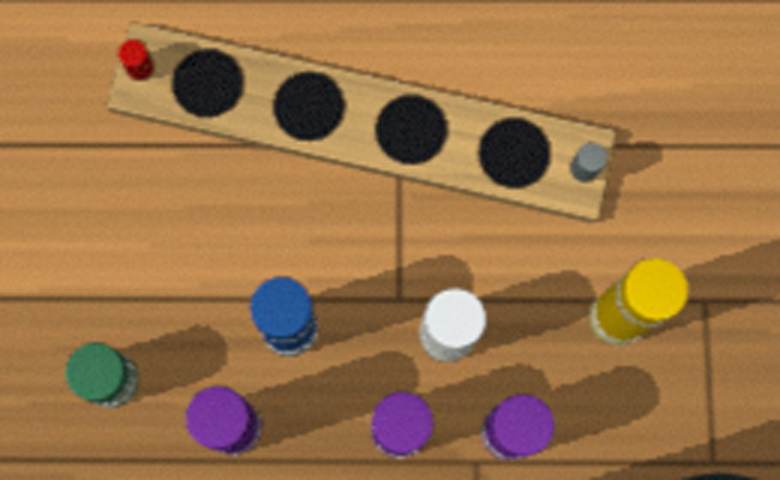

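The measurements hold up. Top heights match the given ones, and the marks are 100 mm apart. The red post is 67 mm beyond the mark at (0.670, 0.148).

- **Which cans:** The blue can (233,212) is meant rather than the purple 140 mm one at (213,250). The white can (291,216) is meant rather than the purple ones at (274,251) and (313,252). The crop shows these colours clearly.
- **Order:** yellow, blue, white, green, starting from the red post.
- **Tool yaw:** I'll use 90°, so tool x = world +y, tool y = world +x and tool z is down.

Call:
{"method": "play_rows", "body": {
  "motion": [
    [1.2,-0.68,0,-1,85],
    [2.4,-1.36,0,-2,85],
    [3.6,-2.04,0,-3,85],
    [4.8,-2.72,0,-4,85],
    [6,-3.4,0,-5,85]
  ],
  "newtons": 40
}}

```text
clock: 0.72
position: [0.3933, -0.3086, 0.231]
ee_rot: [-0.0, 0.802, 0.597, 0.0]
contact_force: [0.2, -0.8, -0.3]
width: 0.0849
gripper_force: 0.0
```

Call:
{"method": "play_rows", "body": {
  "motion": [
    [1.04,0.39,0,-0.85,85],
    [2.08,0.78,0,-1.7,85],
    [2.08,0.78,0,-1.7,85]
  ]
}}

```text
clock: 1.1
position: [0.4478, -0.2373, 0.2309]
ee_rot: [-0.0, 0.705, 0.709, 0.0]
contact_force: [-1.3, -0.9, 0.4]
width: 0.0848
gripper_force: 0.0
```

```bash
python3 - <<'E'
from rig import manip
s=manip.get_state();print(s["position"].round(4),s["ee_rot"].round(4),s["qpos"].round(2))
import cv2
k=manip.get_image("wrist");cv2.imwrite("pics/w1.png",k["img"][...,::-1]);print(k["R"].round(2).tolist(),(-k["R"].T@k["t"]).round(3),k["fx"],k["cx"],k["cy"])
E
```

```text
[ 0.4478 -0.2373  0.2309] [-5.000e-04  7.054e-01  7.088e-01  4.000e-04] [-0.63  0.17  1.64  0.    1.32 -0.63]
[[1.0, 0.01, 0.0], [0.01, -0.96, 0.27], [0.0, -0.27, -0.96]] [ 0.448 -0.169  0.374] 299.4880381101266 257.30526683999307 192.4644745180668
```

View pics/w1.png

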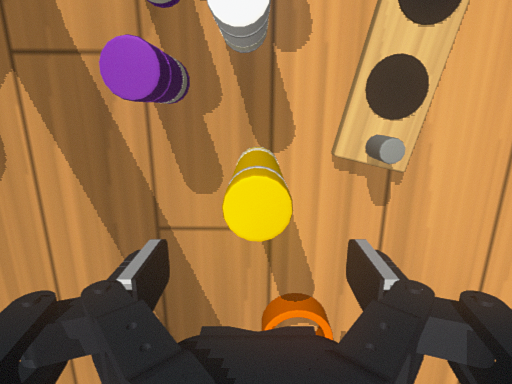

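The wrist view shows the yellow can centred between the open fingers, with its cap at (258,207), which agrees with the top view. Going down to grasp it.

Call:
{"method": "play_rows", "body": {
  "motion": [
    [0,-0.02,0.9,0,85],
    [0,-0.02,1.8,0,85],
    [0,-0.02,2.65,0,85],
    [0,-0.02,2.65,0,85],
    [0,-0.02,2.65,0,45]
  ]
}}

```text
clock: 1.78
position: [0.4462, -0.241, 0.1263]
ee_rot: [0.001, 0.707, 0.707, -0.0]
contact_force: [0.1, -0.4, 0.6]
width: 0.0693
gripper_force: 0.0
```

Call:
{"method": "play_rows", "body": {
  "motion": [
    [0,0,0,0,30],
    [0,0,0,0,30],
    [0,0,0,0,30],
    [0,0,0,0,30]
  ]
}}

```text
clock: 2.28
position: [0.447, -0.2407, 0.1271]
ee_rot: [0.002, 0.707, 0.707, 0.0]
contact_force: [-0.0, -1.1, 5.2]
width: 0.0513
gripper_force: 42.0
```

Call:
{"method": "play_rows", "body": {
  "motion": [
    [0,0,-0.2,0,30],
    [0,0,-0.7,0,30],
    [0,0,-1.4,0,30],
    [0,0,-2.1,0,30],
    [0,0,-2.1,0,30]
  ]
}}

```text
clock: 2.9
position: [0.4469, -0.2403, 0.211]
ee_rot: [0.002, 0.707, 0.707, 0.0]
contact_force: [0.1, 0.3, -5.0]
width: 0.0515
gripper_force: 43.1
```

```bash
python3 - <<'E'
from rig import manip
import cv2
from h import *
k=manip.get_image("wrist");cv2.imwrite("pics/w2.png",k["img"][...,::-1])
s=manip.get_state();print(s["position"].round(4),s["ee_rot"].round(4),s["contact_force"].round(1),s["width"])
E
```

```text
[ 0.4459 -0.2396  0.2094] [4.000e-04 7.069e-01 7.073e-01 1.000e-04] [-0.4  0.5 -4.9] 0.05120500329099041
```

View pics/w2.png

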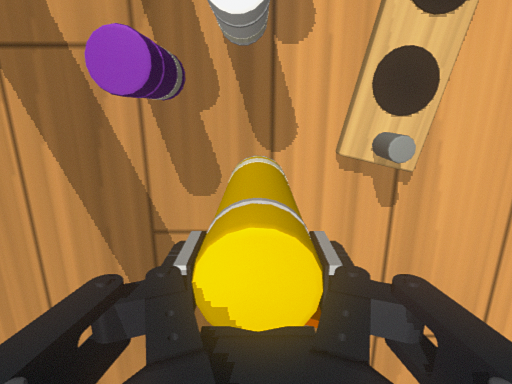

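Yellow is held upright at (258,280) in the wrist view, and the 5 N load fits a can of about 0.5 kg. Carrying it to the mark next to the red post.

Call:
{"method": "play_rows", "body": {
  "motion": [
    [0.6,0.35,-0.3,0,30],
    [1.6,0.93,-0.5,0,30],
    [2.6,1.5,-0.5,0,30],
    [3.6,2.1,-0.5,0,30],
    [4.6,2.68,-0.5,0,30]
  ]
}}

```text
clock: 3.58
position: [0.5525, -0.0541, 0.227]
ee_rot: [-0.002, 0.707, 0.707, -0.001]
contact_force: [0.5, -1.3, -3.4]
width: 0.0514
gripper_force: 43.3
```

Call:
{"method": "play_rows", "body": {
  "motion": [
    [1.1,0.64,0,0,30],
    [2.2,1.28,0,0,30],
    [3.3,1.92,0,0,30],
    [4.4,2.56,0,0,30],
    [5.0,2.9,0,0,30]
  ]
}}

```text
clock: 4.2
position: [0.6688, 0.147, 0.226]
ee_rot: [-0.002, 0.706, 0.708, -0.001]
contact_force: [-0.2, -1.4, -4.4]
width: 0.0512
gripper_force: 43.4
```

Call:
{"method": "play_rows", "body": {
  "motion": [
    [0,0,0,0,30],
    [0,0,0,0,30]
  ]
}}

```text
clock: 4.45
position: [0.6678, 0.1437, 0.2272]
ee_rot: [-0.001, 0.707, 0.707, -0.002]
contact_force: [0.1, -0.4, -3.3]
width: 0.051
gripper_force: 43.4
```

```bash
cat >st.py <<'E'
from rig import manip
import numpy as np
S=[]
for i in range(4): manip.get_image("wrist"); S.append(manip.get_state())
print(np.mean([s["position"] for s in S],0).round(4),np.mean([s["ee_rot"] for s in S],0).round(4),np.mean([s["contact_force"] for s in S],0).round(1),S[-1]["clock"])
E
python3 st.py
```

```text
[0.6682 0.1433 0.2286] [-4.000e-04  7.073e-01  7.069e-01 -9.000e-04] [ 0.  -0.3 -3. ] 4.65
```

Call:
{"method": "play_rows", "body": {
  "motion": [
    [0.06,0.06,0.4,0,30],
    [0.06,0.06,0.9,0,30],
    [0.06,0.06,1.4,0,30],
    [0.06,0.06,1.7,0,30],
    [0.06,0.06,1.85,0,30]
  ]
}}

```text
clock: 5.28
position: [0.671, 0.1466, 0.1541]
ee_rot: [-0.0, 0.707, 0.707, -0.001]
contact_force: [0.5, -0.2, -4.2]
width: 0.0511
gripper_force: 43.5
```

```bash
python3 st.py
```

```text
[0.6714 0.1467 0.1549] [-1.000e-04  7.070e-01  7.072e-01 -1.000e-04] [-0.4 -0.1 -3.7] 5.475
```

Call:
{"method": "play_rows", "body": {
  "motion": [
    [-0.02,-0.02,0.03,0,30],
    [-0.02,-0.02,0.06,0,30],
    [-0.02,-0.02,0.08,0,30],
    [-0.02,-0.02,0.08,0,30]
  ]
}}

```text
clock: 5.98
position: [0.6705, 0.1459, 0.152]
ee_rot: [0.0, 0.707, 0.707, -0.0]
contact_force: [-1.0, -0.3, -3.2]
width: 0.0511
gripper_force: 43.5
```

Call:
{"method": "play_rows", "body": {
  "motion": [
    [0,0,0.02,0,30],
    [0,0,0.04,0,30],
    [0,0,0.04,0,30]
  ]
}}

```text
clock: 6.35
position: [0.6705, 0.1459, 0.1504]
ee_rot: [-0.0, 0.707, 0.707, -0.0]
contact_force: [-0.2, -0.5, -4.3]
width: 0.0513
gripper_force: 43.5
```

```bash
python3 st.py
```

```text
[0.6706 0.1459 0.1504] [ 0.      0.707   0.7072 -0.    ] [-0.   0.  -3.7] 6.55
```

Call:
{"method": "play_rows", "body": {
  "motion": [
    [0,0,0.02,0,30],
    [0,0,0.04,0,30],
    [0,0,0.04,0,30]
  ]
}}

```text
clock: 6.92
position: [0.6707, 0.146, 0.1501]
ee_rot: [0.0, 0.707, 0.707, 0.0]
contact_force: [-1.2, 0.2, 4.7]
width: 0.0515
gripper_force: 44.1
```

Contact: the vertical force went from -4 N to +4.7 N. Releasing and rising.

Call:
{"method": "play_rows", "body": {
  "motion": [
    [0,0,0,0,60],
    [0,0,0,0,85],
    [0,0,0,0,85],
    [0,0,0,0,85],
    [0,0,-0.4,0,85]
  ]
}}

```text
clock: 7.55
position: [0.6696, 0.1458, 0.1639]
ee_rot: [-0.001, 0.707, 0.707, -0.001]
contact_force: [-0.7, 0.2, 0.3]
width: 0.0847
gripper_force: 0.0
```

Call:
{"method": "play_rows", "body": {
  "motion": [
    [0,0,-0.8,0,85],
    [0,0,-1.6,0,85],
    [-0.6,-1.2,-1.9,0,85],
    [-1.2,-2.4,-1.9,0,85],
    [-1.8,-3.6,-1.9,0,85]
  ]
}}

```text
clock: 8.18
position: [0.5257, 0.0732, 0.2424]
ee_rot: [0.001, 0.707, 0.707, 0.001]
contact_force: [0.7, -0.5, 0.1]
width: 0.085
gripper_force: 0.0
```

```bash
python3 st.py; cat >see.py <<'E'
import sys
from rig import manip
from h import *
k=manip.get_image("top")
if len(sys.argv)>1: cv2.imwrite(f"pics/{sys.argv[1]}.png",k["img"][...,::-1])
B=(110,100,400,270)
for c in H:
  for dz in (0,.023):
    for a,wh,ce,p in blobs(k,c,H[c]+dz-.008,H[c]+dz+.012,B):
        print(c,dz,a,wh,p.round(3),ray(k,*ce,H[c]+dz).round(4))
E
python3 see.py
```

```text
[0.5224 0.0725 0.2423] [-1.000e-04  7.073e-01  7.069e-01 -1.000e-03] [-1.3 -0.2 -0.2] 8.375
blue 0 30 [7 7] [0.45  0.077 0.14 ] [0.45   0.0773 0.14  ]
white 0 312 [20 20] [ 0.431 -0.08   0.111] [ 0.4312 -0.0809  0.11  ]
```

Call:
{"method": "play_rows", "body": {
  "motion": [
    [-0.1,-1.1,0,0,85],
    [-0.18,-2.2,0,0,85],
    [-0.18,-2.2,0.8,0,85],
    [-0.18,-2.2,1.6,0,85],
    [-0.18,-2.2,1.6,0,85]
  ]
}}

```text
clock: 9.05
position: [0.4385, 0.067, 0.1755]
ee_rot: [-0.001, 0.707, 0.707, -0.001]
contact_force: [-0.2, 0.5, 0.4]
width: 0.0852
gripper_force: 0.0
```

```bash
python3 st.py
```

```text
[0.4402 0.0669 0.1777] [5.000e-04 7.068e-01 7.074e-01 5.000e-04] [ 0.4 -0.1  0.1] 9.25
```

Call:
{"method": "play_rows", "body": {
  "motion": [
    [-0.04,-0.15,0,0,85],
    [-0.04,-0.15,0.7,0,85],
    [-0.04,-0.15,1.4,0,85],
    [-0.04,-0.15,2.07,0,85],
    [-0.04,-0.15,2.07,0,85]
  ]
}}

```text
clock: 9.88
position: [0.4311, 0.065, 0.0933]
ee_rot: [-0.001, 0.707, 0.707, -0.001]
contact_force: [0.3, 0.3, 0.1]
width: 0.085
gripper_force: 0.0
```

```bash
python3 st.py; python3 see.py
```

```text
[0.4332 0.065  0.095 ] [6.000e-04 7.070e-01 7.072e-01 5.000e-04] [0.  0.3 0.2] 10.075
yellow 0.023 314 [20 20] [0.669 0.148 0.194] [0.6694 0.1479 0.193 ]
white 0 306 [20 19] [ 0.43  -0.081  0.111] [ 0.4306 -0.0812  0.11  ]
green 0 255 [18 19] [0.388 0.232 0.081] [0.3871 0.2326 0.08  ]
```

Yellow stands within about 1 mm of its mark's centre. Grasping blue.

Call:
{"method": "play_rows", "body": {
  "motion": [
    [0,0,0,0,60],
    [0,0,0,0,40],
    [0,0,0,0,30],
    [0,0,0,0,30],
    [0,0,0,0,30]
  ]
}}

```text
clock: 10.75
position: [0.4337, 0.065, 0.0948]
ee_rot: [0.001, 0.707, 0.707, 0.001]
contact_force: [0.6, -0.5, 5.2]
width: 0.0514
gripper_force: 40.9
```

```bash
python3 st.py
```

```text
[0.4337 0.065  0.0948] [0.0009 0.707  0.7072 0.0008] [ 1.  -0.1  5.4] 10.95
```

Call:
{"method": "play_rows", "body": {
  "motion": [
    [0,0,-0.2,0,30],
    [0,0,-0.7,0,30],
    [0,0,-1.5,0,30],
    [0,0,-2.3,0,30],
    [0,0,-2.3,0,30]
  ]
}}

```text
clock: 11.58
position: [0.4337, 0.0651, 0.1877]
ee_rot: [0.001, 0.707, 0.707, 0.001]
contact_force: [0.5, -0.2, -3.4]
width: 0.0514
gripper_force: 42.3
```

```bash
python3 st.py
```

```text
[0.4315 0.065  0.1851] [-0.0008  0.707   0.7072 -0.0008] [-0.4  0.1 -3.1] 11.775
```

Call:
{"method": "play_rows", "body": {
  "motion": [
    [0,0.6,0,0,30],
    [-0.1,1.7,0,0,30],
    [-0.2,2.9,0,0,30],
    [-0.3,4.1,0,0,30],
    [-0.37,5.0,0,0,30]
  ]
}}

```text
clock: 12.4
position: [0.6337, 0.05, 0.1836]
ee_rot: [-0.001, 0.707, 0.707, -0.001]
contact_force: [0.3, -0.3, -3.0]
width: 0.0515
gripper_force: 42.3
```

Call:
{"method": "play_rows", "body": {
  "motion": [
    [0,0.36,0,0,30],
    [0,0.36,0,0,30],
    [0,0.36,0.7,0,30],
    [0,0.36,1.2,0,30],
    [0,0.36,1.2,0,30]
  ]
}}

```text
clock: 13.02
position: [0.6435, 0.0507, 0.1363]
ee_rot: [-0.002, 0.707, 0.707, -0.002]
contact_force: [-0.2, -0.6, -2.1]
width: 0.0513
gripper_force: 42.6
```

```bash
python3 st.py
```

```text
[0.6463 0.0505 0.1389] [1.000e-04 7.069e-01 7.073e-01 0.000e+00] [ 0.   0.1 -2.3] 13.225
```

Call:
{"method": "play_rows", "body": {
  "motion": [
    [0,0,0.2,0,30],
    [0,0,0.35,0,30],
    [0,0,0.44,0,30],
    [0,0,0.44,0,30]
  ]
}}

```text
clock: 13.72
position: [0.6467, 0.0503, 0.1199]
ee_rot: [-0.0, 0.707, 0.707, -0.0]
contact_force: [-0.1, 0.3, -3.0]
width: 0.0516
gripper_force: 42.8
```

```bash
python3 st.py
```

```text
[0.6471 0.0503 0.1205] [ 1.000e-04  7.070e-01  7.072e-01 -0.000e+00] [ 0.4  0.  -3.2] 13.925
```

Call:
{"method": "play_rows", "body": {
  "motion": [
    [0,0,0.03,0,30],
    [0,0,0.05,0,30],
    [0,0,0.065,0,30],
    [0,0,0.065,0,30]
  ]
}}

```text
clock: 14.42
position: [0.647, 0.0503, 0.118]
ee_rot: [0.0, 0.707, 0.707, -0.0]
contact_force: [0.5, -0.3, -2.1]
width: 0.0514
gripper_force: 42.9
```

Call:
{"method": "play_rows", "body": {
  "motion": [
    [0,0,0.015,0,30],
    [0,0,0.025,0,30],
    [0,0,0.025,0,30]
  ]
}}

```text
clock: 14.8
position: [0.6471, 0.0503, 0.1178]
ee_rot: [0.0, 0.707, 0.707, 0.0]
contact_force: [-1.4, -1.4, 5.7]
width: 0.0513
gripper_force: 42.5
```

Blue has made contact. Releasing and moving to above white.

Call:
{"method": "play_rows", "body": {
  "motion": [
    [0,0,0,0,60],
    [0,0,0,0,85],
    [0,0,0,0,85],
    [0,0,0,0,85],
    [0,0,-0.4,0,85]
  ]
}}

```text
clock: 15.42
position: [0.6459, 0.0503, 0.132]
ee_rot: [-0.001, 0.707, 0.707, -0.001]
contact_force: [-0.6, 0.6, -0.0]
width: 0.0847
gripper_force: 0.0
```

Call:
{"method": "play_rows", "body": {
  "motion": [
    [0,0,-0.8,0,85],
    [0,0,-1.6,0,85],
    [-0.6,-1.2,-1.8,0,85],
    [-1.4,-2.3,-1.8,0,85],
    [-2.2,-3.4,-1.8,0,85]
  ]
}}

```text
clock: 16.05
position: [0.5102, -0.0385, 0.2064]
ee_rot: [0.001, 0.707, 0.708, 0.0]
contact_force: [-0.7, -0.9, 0.4]
width: 0.0851
gripper_force: 0.0
```

Call:
{"method": "play_rows", "body": {
  "motion": [
    [-0.5,-1.0,0,0,85],
    [-1.08,-2.0,0,0,85],
    [-1.08,-2.0,0,0,85],
    [-1.08,-2.0,0.8,0,85],
    [-1.08,-2.0,0.8,0,85]
  ]
}}

```text
clock: 16.68
position: [0.4305, -0.0803, 0.1722]
ee_rot: [-0.001, 0.707, 0.707, -0.0]
contact_force: [0.1, 0.1, 0.4]
width: 0.085
gripper_force: 0.0
```

```bash
python3 st.py
```

```text
[ 0.4321 -0.0809  0.1737] [5.000e-04 7.068e-01 7.074e-01 3.000e-04] [ 0. -0.  0.] 16.875
```

Call:
{"method": "play_rows", "body": {
  "motion": [
    [0,-0.02,0.9,0,85],
    [0,-0.02,1.8,0,85],
    [0,-0.02,2.5,0,85],
    [0,-0.02,2.7,0,85],
    [0,-0.02,2.7,0,85]
  ]
}}

```text
clock: 17.5
position: [0.431, -0.0811, 0.0654]
ee_rot: [0.0, 0.707, 0.707, 0.0]
contact_force: [0.2, 0.1, 0.7]
width: 0.0849
gripper_force: 0.0
```

Call:
{"method": "play_rows", "body": {
  "motion": [
    [0,0,0,0,60],
    [0,0,0,0,40],
    [0,0,0,0,30],
    [0,0,0,0,30],
    [0,0,0,0,30]
  ]
}}

```text
clock: 18.12
position: [0.4313, -0.0813, 0.0661]
ee_rot: [0.001, 0.707, 0.707, 0.001]
contact_force: [0.4, 1.3, 4.6]
width: 0.051
gripper_force: 40.9
```

```bash
python3 st.py; python3 see.py
```

```text
[ 0.4313 -0.0813  0.0661] [1.200e-03 7.070e-01 7.072e-01 6.000e-04] [-0.2  0.5  6.6] 18.325
yellow 0.023 317 [20 20] [0.669 0.148 0.194] [0.6692 0.148  0.193 ]
blue 0.023 297 [19 20] [0.646 0.051 0.164] [0.6465 0.0511 0.163 ]
green 0 289 [20 19] [0.386 0.229 0.081] [0.3865 0.2298 0.08  ]
```

Blue stands within about 1 mm too. Lifting white and carrying it to the third mark.

Call:
{"method": "play_rows", "body": {
  "motion": [
    [0,0,-0.2,0,30],
    [0,0,-0.7,0,30],
    [0,0,-1.5,0,30],
    [0,0,-2.3,0,30],
    [0,0.3,-2.4,0,30]
  ]
}}

```text
clock: 19.0
position: [0.4431, -0.0812, 0.1627]
ee_rot: [0.002, 0.707, 0.707, 0.001]
contact_force: [0.8, -1.1, -3.8]
width: 0.0512
gripper_force: 42.8
```

Call:
{"method": "play_rows", "body": {
  "motion": [
    [0.2,1.0,0,0,30],
    [0.4,2.2,0,0,30],
    [0.6,3.4,0,0,30],
    [0.86,4.3,0,0,30],
    [0.86,4.5,0,0,30]
  ]
}}

```text
clock: 19.62
position: [0.6244, -0.0455, 0.1582]
ee_rot: [-0.001, 0.707, 0.708, -0.0]
contact_force: [-0.2, -0.0, -3.3]
width: 0.051
gripper_force: 43.0
```

Call:
{"method": "play_rows", "body": {
  "motion": [
    [0,0,0,0,30],
    [0,0,0.6,0,30],
    [0,0,1.2,0,30],
    [0,0,1.2,0,30],
    [0,0,1.2,0,30]
  ]
}}

```text
clock: 20.25
position: [0.6221, -0.0468, 0.1136]
ee_rot: [0.0, 0.707, 0.707, 0.0]
contact_force: [0.6, 0.2, -2.5]
width: 0.051
gripper_force: 43.1
```

```bash
python3 st.py
```

```text
[ 0.6228 -0.0468  0.1142] [9.000e-04 7.070e-01 7.072e-01 6.000e-04] [-0.2  0.2 -2.9] 20.45
```

Call:
{"method": "play_rows", "body": {
  "motion": [
    [0,0.04,0.25,0,30],
    [0,0.04,0.45,0,30],
    [0,0.04,0.55,0,30],
    [0,0.04,0.55,0,30]
  ]
}}

```text
clock: 20.95
position: [0.6234, -0.0464, 0.0901]
ee_rot: [-0.001, 0.707, 0.707, -0.0]
contact_force: [0.3, -0.8, -2.5]
width: 0.0509
gripper_force: 43.1
```

Call:
{"method": "play_rows", "body": {
  "motion": [
    [0,0,0.03,0,30],
    [0,0,0.05,0,30],
    [0,0,0.06,0,30],
    [0,0,0.06,0,30]
  ]
}}

```text
clock: 21.45
position: [0.6241, -0.0465, 0.0891]
ee_rot: [0.0, 0.707, 0.707, 0.0]
contact_force: [-0.6, 0.3, 0.3]
width: 0.051
gripper_force: 43.6
```

```bash
python3 st.py
```

```text
[ 0.6241 -0.0465  0.0891] [4.000e-04 7.070e-01 7.072e-01 2.000e-04] [-0.9  0.2  2.4] 21.65
```

Call:
{"method": "play_rows", "body": {
  "motion": [
    [0,0,0,0,60],
    [0,0,0,0,85],
    [0,0,0,0,85],
    [0,0,0,0,85],
    [0,0,-0.4,0,85]
  ]
}}

```text
clock: 22.28
position: [0.6228, -0.0463, 0.1037]
ee_rot: [-0.001, 0.707, 0.707, -0.001]
contact_force: [0.5, 0.2, 0.6]
width: 0.0849
gripper_force: 0.0
```

Call:
{"method": "play_rows", "body": {
  "motion": [
    [0,0,-0.8,0,85],
    [0,0,-1.6,0,85],
    [0,-0.6,-2.4,0,85],
    [0,-1.6,-2.8,0,85],
    [0.6,-2.6,-2.8,0,85]
  ]
}}

```text
clock: 22.9
position: [0.5204, -0.0235, 0.2193]
ee_rot: [0.002, 0.708, 0.707, 0.001]
contact_force: [0.1, 0.7, -0.3]
width: 0.0849
gripper_force: 0.0
```

Call:
{"method": "play_rows", "body": {
  "motion": [
    [1.1,-0.6,0,0,85],
    [2.2,-1.2,0,0,85],
    [3.3,-1.8,0,0,85],
    [4.4,-2.4,0,0,85],
    [5.5,-3.0,0,0,85]
  ]
}}

```text
clock: 23.52
position: [0.3992, 0.1988, 0.2179]
ee_rot: [0.001, 0.707, 0.707, 0.001]
contact_force: [1.5, 0.6, 0.5]
width: 0.0848
gripper_force: 0.0
```

Call:
{"method": "play_rows", "body": {
  "motion": [
    [0.8,-0.34,0,0,85],
    [0.8,-0.34,0.8,0,85],
    [0.8,-0.34,1.6,0,85],
    [0.8,-0.34,1.6,0,85]
  ]
}}

```text
clock: 24.02
position: [0.3846, 0.229, 0.1517]
ee_rot: [-0.001, 0.707, 0.707, -0.002]
contact_force: [0.1, -0.5, 0.9]
width: 0.0851
gripper_force: 0.0
```

```bash
python3 st.py; python3 see.py
```

```text
[0.3869 0.2297 0.1538] [4.000e-04 7.070e-01 7.072e-01 9.000e-04] [-0.2  0.1  0.2] 24.225
yellow 0.023 314 [20 20] [0.669 0.148 0.194] [0.6693 0.1481 0.193 ]
blue 0.023 293 [19 20] [0.647 0.051 0.164] [0.6466 0.051  0.163 ]
white 0 17 [ 6 11] [ 0.609 -0.026  0.11 ] [ 0.6113 -0.027   0.11  ]
white 0.023 293 [19 19] [ 0.622 -0.046  0.134] [ 0.623  -0.0461  0.133 ]
green 0 232 [17 19] [0.385 0.226 0.081] [0.3854 0.2258 0.08  ]
```

Call:
{"method": "play_rows", "body": {
  "motion": [
    [0,0,0.9,0,85],
    [0,0,1.8,0,85],
    [0,0,2.6,0,85],
    [0,0,2.95,0,85],
    [0,0,2.95,0,85]
  ]
}}

```text
clock: 24.9
position: [0.3863, 0.2293, 0.0344]
ee_rot: [-0.0, 0.707, 0.707, -0.0]
contact_force: [0.4, -0.8, 0.2]
width: 0.0852
gripper_force: 0.0
```

Call:
{"method": "play_rows", "body": {
  "motion": [
    [0,0,0,0,60],
    [0,0,0,0,40],
    [0,0,0,0,30],
    [0,0,0,0,30],
    [0,0,0,0,30]
  ]
}}

```text
clock: 25.52
position: [0.3873, 0.2298, 0.0358]
ee_rot: [0.001, 0.707, 0.707, 0.001]
contact_force: [-0.2, -0.2, 5.8]
width: 0.0513
gripper_force: 41.2
```

```bash
python3 st.py
```

```text
[0.3873 0.2298 0.0358] [7.000e-04 7.069e-01 7.073e-01 1.300e-03] [-0.1 -0.   5.9] 25.725
```

Call:
{"method": "play_rows", "body": {
  "motion": [
    [0,0,-0.2,0,30],
    [0,0,-0.8,0,30],
    [0,0,-1.9,0,30],
    [0,0,-3.0,0,30],
    [0,0,-4.0,0,30]
  ]
}}

```text
clock: 26.35
position: [0.3857, 0.2293, 0.1963]
ee_rot: [0.0, 0.707, 0.707, 0.0]
contact_force: [1.5, -0.2, -3.1]
width: 0.0512
gripper_force: 42.4
```

```bash
python3 st.py
```

```text
[0.3876 0.2301 0.1979] [0.0013 0.7069 0.7073 0.0029] [ 0.2 -0.1 -1.3] 26.55
```

Call:
{"method": "play_rows", "body": {
  "motion": [
    [-0.5,0.2,0,0,30],
    [-1.5,0.6,0,0,30],
    [-2.6,1.0,0,0,30],
    [-3.8,1.4,0,0,30],
    [-5.0,1.8,0,0,30]
  ]
}}

```text
clock: 27.18
position: [0.457, 0.0281, 0.1924]
ee_rot: [-0.002, 0.707, 0.707, -0.001]
contact_force: [0.4, 0.5, -2.7]
width: 0.0516
gripper_force: 42.6
```

Call:
{"method": "play_rows", "body": {
  "motion": [
    [-1.1,0.6,0,0,30],
    [-2.2,1.2,0,0,30],
    [-3.3,1.8,0,0,30],
    [-4.2,2.4,0,0,30],
    [-4.3,3.2,0,0,30]
  ]
}}

```text
clock: 27.8
position: [0.5852, -0.145, 0.1916]
ee_rot: [-0.002, 0.708, 0.706, -0.002]
contact_force: [0.1, 0.2, -2.0]
width: 0.0515
gripper_force: 42.6
```

Call:
{"method": "play_rows", "body": {
  "motion": [
    [0,0.3,0,0,30],
    [0,0.3,0.4,0,30],
    [0,0.3,1.2,0,30],
    [0,0.3,2.0,0,30],
    [0,0.3,2.0,0,30]
  ]
}}

```text
clock: 28.42
position: [0.5938, -0.1405, 0.1108]
ee_rot: [-0.004, 0.707, 0.708, -0.002]
contact_force: [-0.7, 0.6, -1.9]
width: 0.0514
gripper_force: 42.6
```

```bash
python3 st.py
```

```text
[ 0.5976 -0.142   0.1147] [-3.000e-04  7.068e-01  7.074e-01 -2.000e-04] [ 0.3 -0.  -1.7] 28.625
```

Call:
{"method": "play_rows", "body": {
  "motion": [
    [-0.06,0.1,0.1,0,30],
    [-0.06,0.1,0.5,0,30],
    [-0.06,0.1,0.9,0,30],
    [-0.06,0.1,1.1,0,30],
    [-0.06,0.1,1.1,0,30]
  ]
}}

```text
clock: 29.25
position: [0.6015, -0.1446, 0.0691]
ee_rot: [-0.001, 0.707, 0.707, -0.001]
contact_force: [0.1, 0.4, -2.4]
width: 0.0513
gripper_force: 42.6
```

```bash
python3 st.py
```

```text
[ 0.6025 -0.145   0.0706] [2.000e-04 7.070e-01 7.072e-01 0.000e+00] [-0.6 -0.3 -1.9] 29.45
```

Call:
{"method": "play_rows", "body": {
  "motion": [
    [0.01,-0.01,0.1,0,30],
    [0.01,-0.01,0.18,0,30],
    [0.01,-0.01,0.24,0,30],
    [0.01,-0.01,0.24,0,30]
  ]
}}

```text
clock: 29.95
position: [0.6017, -0.1444, 0.0606]
ee_rot: [-0.0, 0.707, 0.707, -0.0]
contact_force: [0.4, -0.7, -1.7]
width: 0.0512
gripper_force: 42.6
```

Call:
{"method": "play_rows", "body": {
  "motion": [
    [0,0,0.02,0,30],
    [0,0,0.04,0,30],
    [0,0,0.05,0,30],
    [0,0,0.05,0,30]
  ]
}}

```text
clock: 30.45
position: [0.6019, -0.1445, 0.0589]
ee_rot: [0.0, 0.707, 0.707, -0.0]
contact_force: [0.2, -0.4, -2.2]
width: 0.0514
gripper_force: 42.6
```

```bash
python3 st.py
```

```text
[ 0.6019 -0.1445  0.0589] [ 1.000e-04  7.070e-01  7.072e-01 -0.000e+00] [ 0.2  0.  -1.7] 30.65
```

Call:
{"method": "play_rows", "body": {
  "motion": [
    [0,0,0.01,0,30],
    [0,0,0.02,0,30],
    [0,0,0.02,0,30]
  ]
}}

```text
clock: 31.02
position: [0.602, -0.1446, 0.0588]
ee_rot: [0.0, 0.707, 0.707, 0.0]
contact_force: [-0.9, -0.1, 5.0]
width: 0.0516
gripper_force: 43.1
```

Green has made contact. Releasing, rising and moving clear for a look.

Call:
{"method": "play_rows", "body": {
  "motion": [
    [0,0,0,0,60],
    [0,0,0,0,85],
    [0,0,0,0,85],
    [0,0,0,0,85],
    [0,0,-0.4,0,85]
  ]
}}

```text
clock: 31.65
position: [0.6008, -0.1441, 0.0734]
ee_rot: [-0.001, 0.707, 0.707, -0.001]
contact_force: [-0.2, 0.5, 0.9]
width: 0.0849
gripper_force: 0.0
```

Call:
{"method": "play_rows", "body": {
  "motion": [
    [0,0,-1.0,0,85],
    [0,0,-2.0,0,85],
    [0,0,-3.2,0,85],
    [-0.8,-0.8,-4.0,0,85],
    [-1.8,-1.8,-4.0,0,85]
  ]
}}

```text
clock: 32.28
position: [0.5316, -0.2177, 0.2388]
ee_rot: [0.005, 0.706, 0.708, 0.001]
contact_force: [-0.5, -0.9, 0.4]
width: 0.085
gripper_force: 0.0
```

Call:
{"method": "play_rows", "body": {
  "motion": [
    [-1,-0.8,0,0,85],
    [-2,-1.6,0,0,85],
    [-3,-2.4,0,0,85],
    [-4,-3.2,0,0,85],
    [-4,-3.2,0,0,85]
  ]
}}

```text
clock: 32.9
position: [0.4, -0.3794, 0.2353]
ee_rot: [0.001, 0.709, 0.706, -0.001]
contact_force: [0.2, 0.8, 0.0]
width: 0.0853
gripper_force: 0.0
```

```bash
python3 st.py; python3 see.py end; python3 -c "
from rig import manip;import cv2
cv2.imwrite('pics/end2.png',manip.get_image('scene')['img'][...,::-1])"
```

```text
[ 0.402  -0.3766  0.2349] [5.000e-04 7.073e-01 7.069e-01 3.000e-04] [ 0.2 -0.   0.2] 33.1
yellow 0.023 317 [20 20] [0.669 0.148 0.194] [0.6691 0.148  0.193 ]
blue 0.023 294 [19 19] [0.646 0.051 0.164] [0.6465 0.0511 0.163 ]
white 0.023 286 [19 19] [ 0.622 -0.046  0.134] [ 0.6234 -0.0461  0.133 ]
green 0 20 [12 11] [ 0.584 -0.126  0.089] [ 0.588  -0.1287  0.08  ]
green 0.023 270 [19 19] [ 0.6   -0.142  0.104] [ 0.5998 -0.1415  0.103 ]
```

View pics/end.png

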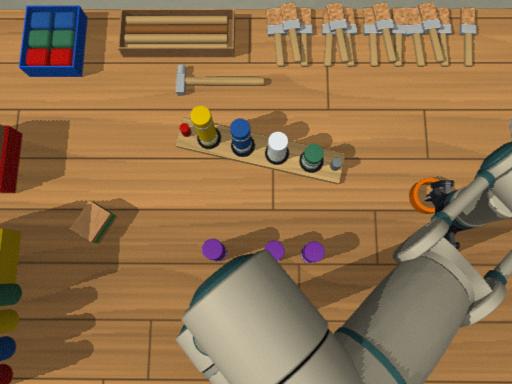

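View pics/end2.png

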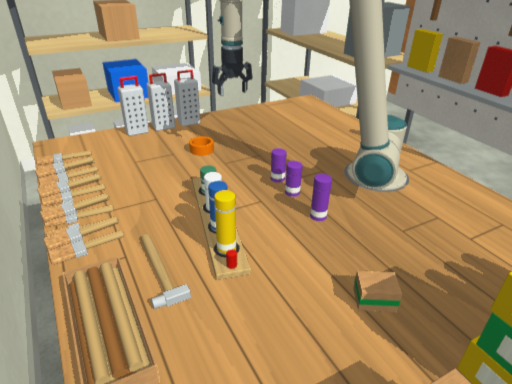

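The top view shows yellow (202,118), blue (241,132), white (277,148) and green (312,156) upright on the marks, counting from the red post (185,130). All are within about 3 mm of centre. The carton (95,221), tape (428,195) and purple cans are where they were, and the scene view agrees. Handing in.

```bash
python3 -c "
from rig import manip;print(manip.sign_off())"
```

```text
the job is handed in; nothing more can be done
None
```

The four cans stand upright on the marks in order from the red post (yellow, blue, white, green), each within about 3 mm of centre and let go. The carton and tape roll were left where they were, and the job was handed in at about 33 s.

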